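# Lock the cookie press cap

## Task

The cookie press stands mouth up on the sideboard with its end cap dropped in but not locked. Push the cap down against its spring, give it a quarter turn clockwise (seen from above) so that it stays locked down, and let go. Do not force it round before it is down or the wrong way, and leave the tea tin where it stands.

Things in the scene. Friction and masses are not known exactly. Their poses are not given: they have to be found in the camera images.
- press: Cookie press, fixed, mouth up: slim steel barrel 68 mm across, rim 150 mm high, rubber foot 116 mm across, thin ratchet lever up one side (80 mm out, 130 mm high). Origin on its axis at the surface; z up, x to the lever. The cap in it turns only once pushed down 9 mm or more (14 mm: disc on rim; net push 2 N rising to 9 N), then clockwise from above, stop at about 100 degrees. Other way blocked.
- cap_bar (a point): Centre of the straight grip bar (50 mm along x, 14 mm along y, 30 mm tall) on the press's loose 0.5 kg steel cap, 15 mm above the top of the cap's 4 mm thick, 68 mm disc. Start: sprung up, disc 14 mm above the rim, this point 183 mm high, bar within 10 degrees of the press's x. Locked and let go, the spring lifts it against a ledge: point about 174 mm high. Not turned, it springs back up.
- tin: A bystander: a closed stainless tea tin, loose, stouter and lower than the press (98 mm across, 132 mm high with the short straight bar on its lid; no lever). Origin at the centre of its underside. Not to be disturbed.
- lever_tip (a point): Upper end of the press's fixed ratchet lever, 74 mm from the barrel's axis along the press's x and 125 mm high; axes as the press. It shows which way the press faces. Not to be handled.
There are look-alikes about, which are no part of the job. What is shaped like the part that bears cap_bar but black, brown or green is not meant.

How it is judged (in metres and radians):
On the way:
1. the cap is pushed down in the mouth of the press by at least 6 mm (z of cap_bar in the frame of press below 0.177 m and horizontal distance between cap_bar and press below 0.012 m), for 0.1 s.
At the end, for the whole second after the job is handed in: The cap stays down in the mouth of the press by itself, its bar's centre less than 179 mm above the sideboard, within 12 mm of the barrel's axis, upright within 0.15 rad, and it has been turned clockwise by 60 to 120 degrees from the press's x (z of cap_bar in the frame of press below 0.179 m and horizontal distance between cap_bar and press below 0.012 m and y of lever_tip in the frame of cap_bar above 0.064 m and angle between cap_bar's own z axis and vertical below 0.15 rad); the robot touches nothing.
It fails at once if the tea tin is shoved by more than 20 mm (distance of tin from where it was at the start of the episode above 0.02 m).
It fails at once if the cap is turned clockwise by force, over 37 degrees, while still up (y of lever_tip in the frame of cap_bar above 0.045 m and z of cap_bar in the frame of press above 0.18 m).
It fails at once if the cap is forced the wrong way, over 37 degrees (y of lever_tip in the frame of cap_bar below -0.045 m).
It also fails if it takes over 32 s, if anything falls off the work surface, if the arm or the gripper's body presses on something with over 40 N, if the wrist force passes 120 N, or if a joint passes its speed limit or range.

## Robot

A 6-joint arm with a two-finger parallel gripper is mounted at the origin on the work surface. World frame = base frame: x ahead of the robot, y to its left, z up, the work surface at z = 0. Lengths are in m, angles in degrees, forces in N, time in s.
With the tool pointing down it reaches from about 0.25 to 0.725 m from the base axis. Payload 9.7 kg.
Tool frame: the origin (TCP) lies at the very end of the fingers, on their centre line; the grasp point (between the pads) lies 19 mm behind it; y points along the fingers, x is the direction in which the jaws open and shut, and the axes are right-handed (so a half turn about y gives the same grasp; the last joint's range is limited). The gripper opens to 85 mm and grips with 20 to 120 N. Pads are 22 mm wide; open, the fingers measure 114 mm over their backs; the gripper's body (76 mm by 85 mm) begins 54 mm behind the grasp point. The pads swing forward as they close: fully open they stand 13 mm farther back than shut.
Start: joints at [-64.802, 4.979, 10.078, 95.1, 0, 90], TCP at [0.234, -0.498, 0.21] pointing down, gripper open.
Joint ranges: [-179.16, 179.16], [-48.56, 103.87], [-65.8, 70.77], [-126.05, 130.52], [-82.76, 87.17], [-180, 180]. Speed limits (degrees/s): [127.2, 127.2, 147.25, 180, 180, 180].

## Interface

Orientations are given as [roll, pitch, yaw] about the fixed x, y, z axes, in that order (R = Rz(yaw) Ry(pitch) Rx(roll)).
In Python, from workcell import bot gives the robot as it stands.
- The arm moves only by the shell command python3 -m jog 'ROWS' [FORCE]. ROWS is JSON, a list of rows, each a list of 7 numbers: the closure, from 0 (fully open) to 1 (shut), then the shift along the world's x, y, z in units of 25 mm (1.0 is 25 mm), then the turn, a rotation vector about the world's x, y, z in units of 5 degrees (1.0 is 5 degrees). A call has 1 to 5 rows; each row is the pose to reach, as a shift and turn from the pose commanded when the call began; what a row does not reach only later rows make up. A row lasts 1/10 s, in which the tool goes at most 50 mm and 8.59 degrees, less where a joint would pass 70% of its speed; a pose out of reach is approached as far as the arm can. A call with a gripper value outside its range is refused whole. The fingers move at their own pace and stop on an object; FORCE is the grip in N (left out, the last holds). Time passes only in rows, so rows that repeat a pose let the fingers close. It gives the time, the measured TCP pose, the force and the opening at its end, in the units of the state.
- bot.get_obs(): the state, without advancing time (a new reading comes with each control period).
- bot.camera(name): name is "scene" or "top"; returns (picture, depth): 384x512x3 uint8, red, green, blue; 384x512 float32, m along the optical axis (not along the pixel's ray), 0 where there is no reading.
- bot.camera_model(name): a dict with "fx", "fy", "cx", "cy" (pixels), "rvec" (rotation vector, rad) and "tvec" (3), from world to camera coordinates, as OpenCV has them. Camera axes: x right, y down, z forward; pixel columns grow to the right and rows downward; lengths in m; the calibration is good to about 2 mm. A picture is of the moment at which its call begins. camera_model takes no time and is no camera call.
- bot.job_done(): hands the job in, once; it reports no verdict.
Trained networks look in the newest picture that a camera, given by its name, has taken for a name from the list of things; names that differ only in an ending like _2 or _b are one class to them, and where a whole thing is asked for, a point or a joint stands for the part that bears it (a point fixed in the world has none). Each returns a list of dicts, best first, with "conf" (0 to 1); they miss things now and then, are a little off and sometimes report something else, mostly with a low value. They report only what shows in the picture. A call takes as long as a camera call. They do not tell look-alikes from the thing itself.
- bot.regions_of(camera, label): "pixels" (384x512 bool, what is visible of it) and "point" ([row, column] in pixels, amid what is visible of it).
The state is a dict: "time": time; "q": joint angles; "qd": joint speeds; "joint_efforts": joint torques, N m; "ee_pos": TCP position; "tcp_rot": TCP orientation; "wrist_force": force on the tool from outside, world axes, zero at the start; "torque": the same for the moment, N m; "opening": finger opening in m.
Only numpy, scipy, OpenCV 4.12 (cv2) and the standard library are available. Lean on these libraries where they do the work, as an engineer would, in place of code of your own. Each camera call takes 0.05 s, during which the arm holds its last target. There are 200 camera calls.

## Working session

There is one attempt and no reset: what is moved stays moved. The work goes in short steps, Python scripts to look and compute and a shell command to move; the robot and the scene stay as the last step left them, time stands still between calls to the robot, and variables do not carry over. Pictures are saved under pics/ and viewed, about 8 in all and at most 12, crops included, and the job is handed in when it is done.

```bash
mkdir -p pics
cat > h.py <<'E'
import numpy as np, cv2
from workcell import bot
def cloud(name,depth):
    m=bot.camera_model(name); R=cv2.Rodrigues(np.array(m["rvec"],float))[0]; t=np.array(m["tvec"],float).ravel()
    v,u=np.mgrid[:384,:512]
    P=np.stack([(u-m["cx"])/m["fx"]*depth,(v-m["cy"])/m["fy"]*depth,depth],-1)
    W=(P-t)@R; W[depth<=0]=np.nan
    return W
E
python3 - <<'E'
from h import *
ims=[]
for c in("scene","top"):
    p,d=bot.camera(c); np.save(c+"_d.npy",d); np.save(c+"_p.npy",p); ims.append(p); W=cloud(c,d)
    for l in("press","cap_bar","tin","lever_tip"):
        for r in bot.regions_of(c,l):
            w=W[r["pixels"]]; w=w[~np.isnan(w[:,0])]
            print(c,l,round(r["conf"],2),np.round(r["point"]),r["pixels"].sum(),np.median(w,0).round(3) if len(w) else None, w[:,2].max().round(3) if len(w) else None)
cv2.imwrite("pics/a.png",cv2.resize(np.hstack(ims)[:,:,::-1],(800,300),interpolation=cv2.INTER_AREA))
print(bot.get_obs()["time"])
E
```

```text
scene press 0.84 [240. 319.] 1445 [0.557 0.199 0.038] 0.152
scene cap_bar 0.79 [183. 355.] 559 [0.37  0.235 0.042] 0.075
scene cap_bar 0.78 [214. 336.] 693 [0.534 0.201 0.168] 0.2
scene cap_bar 0.68 [208. 264.] 509 [0.531 0.052 0.042] 0.074
scene cap_bar 0.55 [296. 282.] 710 [0.708 0.161 0.042] 0.074
scene tin 0.61 [172. 198.] 1717 [ 0.517 -0.14   0.108] 0.135
scene lever_tip 0.84 [240. 322.] 1597 [0.557 0.199 0.025] 0.167
top press 0.8 [196. 184.] 1246 [0.508 0.179 0.023] 0.172
top cap_bar 0.92 [184. 166.] 707 [0.525 0.197 0.169] 0.202
top cap_bar 0.91 [125. 197.] 472 [0.701 0.155 0.043] 0.076
top cap_bar 0.85 [258. 163.] 619 [0.36  0.232 0.043] 0.075
top cap_bar 0.8 [193. 236.] 628 [0.524 0.049 0.042] 0.077
top lever_tip 0.63 [192. 190.] 1241 [0.506 0.18  0.023] 0.172
0.5
```

View pics/a.png

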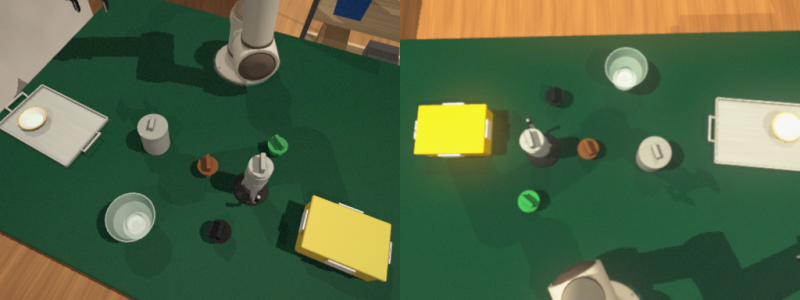

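The left (scene) view shows the press with its steel cap near (258,170). In the right (top) view it is near (535,143). The black, brown and green caps lie on the table at z≈0.04, and the stout steel tin is at (153,130). The only steel cap is the one on the press, at z≈0.17–0.20. Next I'll measure the bar and lever and confirm this in a crop.

Run:
```python
from h import *
ims=[]
for c in("scene","top"):
    p=np.load(c+"_p.npy"); d=np.load(c+"_d.npy"); W=cloud(c,d)
    near=np.hypot(W[...,0]-.53,W[...,1]-.2)<.12
    b=W[near&(W[...,2]>.187)]
    r=cv2.minAreaRect((b[:,:2]*1000).astype(np.float32)); print(c,"bar top",len(b),b[:,:2].mean(0).round(4),np.median(b[:,2]).round(4),r)
    e,v=np.linalg.eigh(np.cov(b[:,:2].T)); print(" axis deg",np.degrees(np.arctan2(v[1,1],v[0,1])).round(1))
    k=W[near&(W[...,2]>.158)&(W[...,2]<.176)]; (x,y),R=cv2.minEnclosingCircle((k[:,:2]*1000).astype(np.float32)); print(" disc",len(k),x,y,R)
    f=W[near&(W[...,2]>.006)&(W[...,2]<.03)]; (x,y),R=cv2.minEnclosingCircle((f[:,:2]*1000).astype(np.float32)); print(" foot",len(f),x,y,R)
    ctr=b[:,:2].mean(0); rr=np.hypot(W[...,0]-ctr[0],W[...,1]-ctr[1])
    l=W[(rr>.05)&(rr<.095)&(W[...,2]>.08)&(W[...,2]<.145)]
    if len(l): dd=l[:,:2].mean(0)-ctr; print(" lever",len(l),l.mean(0).round(3),np.degrees(np.arctan2(dd[1],dd[0])).round(1),np.hypot(*dd).round(3))
    (r0,c0)=(225,325) if c=="scene" else (190,170)
    ims.append(cv2.resize(p[r0-45:r0+45,c0-45:c0+45],(396,396),interpolation=cv2.INTER_CUBIC))
    t=W[(np.hypot(W[...,0]-.517,W[...,1]+.14)<.09)&(W[...,2]>.09)]; print(" tin",t.mean(0).round(3))
cv2.imwrite("pics/b.png",np.hstack(ims)[:,:,::-1])
o=bot.get_obs(); print(o["tcp_rot"],o["ee_pos"])
```

```text
scene bar top 164 [0.5314 0.2016] 0.1963 ((529.4598999023438, 201.13917541503906), (49.50614547729492, 13.295740127563477), 17.2014217376709)
 axis deg -162.6
 disc 560 528.0940551757812 202.17079162597656 34.696346282958984
 foot 727 530.4073486328125 201.52659606933594 56.36012649536133
 lever 63 [0.601 0.224 0.117] 18.0 0.073
 tin [ 0.505 -0.149  0.11 ]
top bar top 165 [0.5261 0.1996] 0.1975 ((526.5800170898438, 200.57533264160156), (48.82366943359375, 14.23780632019043), 17.581552505493164)
 axis deg -162.6
 disc 536 527.4879150390625 200.86598205566406 34.104976654052734
 foot 759 540.0220336914062 172.1237030029297 86.50894927978516
 lever 64 [0.594 0.222 0.113] 18.3 0.071
 tin [ 0.497 -0.153  0.112]
[-8.99999415e+01  3.11929456e-03 -6.48032901e+01] [ 0.23415117 -0.49766286  0.210452  ]
```

View pics/b.png

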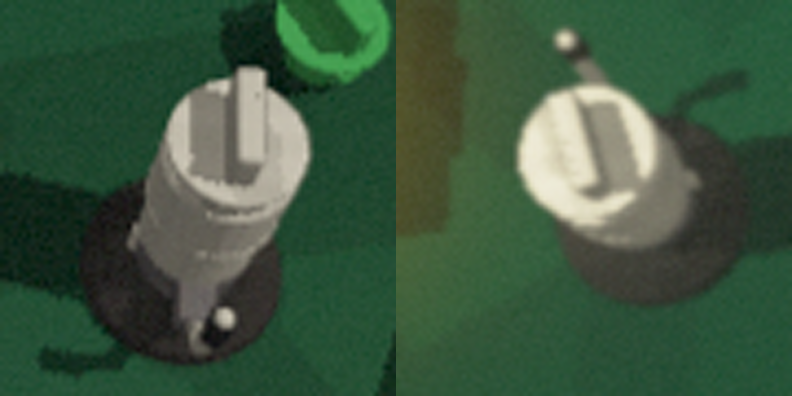

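Both views agree. The axis is at (0.528, 0.201), the bar at about 17.5° and the lever at 18° (71–73 mm out), with the bar top at z≈0.197. The crop shows the steel cap on the slim barrel with its lever, so this is the right one. The jaws need a yaw of 107.5°, which leaves room to turn clockwise to 17.5°.

```bash
python3 -m jog '[[0,0.7,1.6,1,0,0,1.6],[0,1.4,3.2,2,0,0,3.2],[0,2.1,4.8,2.4,0,0,4.8],[0,2.8,6.4,2.4,0,0,6.4],[0,3.5,8,2.4,0,0,8]]' 60; python3 -c "
from workcell import bot;o=bot.get_obs();print(o['q'],o['tcp_rot'],o['ee_pos'])"
```

```text
time: 1.0
ee_pos: [0.3221, -0.2962, 0.2711]
tcp_rot: [-90.0, -0.1, -24.5]
wrist_force: [0.2, -1.1, -0.5]
opening: 0.0854
[-4.26075533e+01 -8.52041633e+00  3.76916628e+00  1.02210329e+02
  5.44224434e-03  7.18922260e+01] [-9.00194598e+01 -7.70201193e-02 -2.44997624e+01] [ 0.32210197 -0.29622686  0.27106459]
```

```bash
python3 -m jog '[[0,0.6,1.45,0,0,0,1.7],[0,1.2,2.9,0,0,0,3.4],[0,1.8,4.3,0,0,0,5.1],[0,2.4,5.8,0,0,0,6.8],[0,3,7.25,0,0,0,8.5]]'
python3 -m jog '[[0,0.6,1.45,0,0,0,1.7],[0,1.2,2.9,0,0,0,3.4],[0,1.8,4.3,0,0,0,5.1],[0,2.4,5.8,0,0,0,6.8],[0,3,7.25,0,0,0,8.5]]'
python3 -m jog '[[0,0.5,1.2,0,0,0,1.7],[0,1,2.4,0,0,0,3.4],[0,1.5,3.6,0,0,0,5.1],[0,2,4.8,0,0,0,6.8],[0,2.26,5.45,-0.4,0,0,8.5]]'
python3 -m jog '[[0,0,0,-0.4,0,0,0.9],[0,0,0,-0.4,0,0,0.9]]'
```

```text
time: 1.5
ee_pos: [0.3969, -0.1148, 0.2707]
tcp_rot: [-90.0, -0.0, 18.0]
wrist_force: [0.2, -0.3, -0.3]
opening: 0.0854
time: 2.0
ee_pos: [0.472, 0.0666, 0.2707]
tcp_rot: [-90.0, -0.0, 60.6]
wrist_force: [0.1, -1.9, -0.4]
opening: 0.0857
time: 2.5
ee_pos: [0.529, 0.2034, 0.2609]
tcp_rot: [-90.1, -0.0, 103.1]
wrist_force: [-0.1, 0.6, -0.1]
opening: 0.0855
time: 2.7
ee_pos: [0.5278, 0.2015, 0.2489]
tcp_rot: [-89.9, 0.0, 107.3]
wrist_force: [-0.7, 0.4, 0.5]
opening: 0.0852
```

```bash
python3 -m jog '[[0,0,0,-0.8,0,0,0],[0,0,0,-1.6,0,0,0],[0,0,0,-2.4,0,0,0],[0,0,0,-2.8,0,0,0],[0,0,0,-3.0,0,0,0]]'
python3 -m jog '[[0,0,0,0,0,0,0],[1,0,0,0,0,0,0],[1,0,0,0,0,0,0],[1,0,0,0,0,0,0],[1,0,0,0,0,0,0]]' 50
python3 -m jog '[[1,0,0,0,0,0,0],[1,0,0,0,0,0,0],[1,0,0,0,0,0,0]]' 50
```

```text
time: 3.2
ee_pos: [0.528, 0.2007, 0.1753]
tcp_rot: [-90.0, 0.0, 107.1]
wrist_force: [-0.0, 0.3, -0.5]
opening: 0.0856
time: 3.7
ee_pos: [0.5283, 0.2012, 0.1758]
tcp_rot: [-90.0, -0.0, 107.2]
wrist_force: [0.3, 0.0, 0.9]
opening: 0.0281
time: 4.0
ee_pos: [0.5282, 0.2013, 0.1758]
tcp_rot: [-90.0, -0.0, 107.2]
wrist_force: [-0.6, 1.8, 2.2]
opening: 0.0107
```

```bash
python3 -m jog '[[1,0,0,0,0,0,0],[1,0,0,0,0,0,0]]'
python3 - <<'E'
from h import *
ims=[]
for c,(r0,c0) in(("scene",(205,330)),("top",(185,170))):
    p,d=bot.camera(c); ims.append(cv2.resize(p[r0-55:r0+55,c0-55:c0+55],(396,396),interpolation=cv2.INTER_CUBIC))
cv2.imwrite("pics/c.png",np.hstack(ims)[:,:,::-1])
E
```

```text
time: 4.2
ee_pos: [0.5282, 0.2012, 0.1756]
tcp_rot: [-90.0, -0.0, 107.2]
wrist_force: [-0.0, 0.9, 2.7]
opening: 0.0106
```

View pics/c.png

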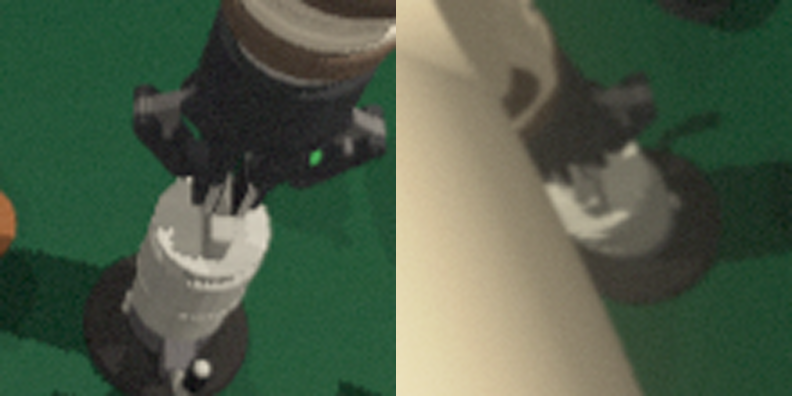

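The picture shows the bar held between the fingers, just above the disc near (230,225) on the left. The opening reading of 10.6 mm is somewhat low for the 14 mm bar, but it has stopped steadily. Now the push down.

```bash
python3 -m jog '[[1,0,0,-0.15,0,0,0],[1,0,0,-0.3,0,0,0],[1,0,0,-0.45,0,0,0],[1,0,0,-0.5,0,0,0],[1,0,0,-0.5,0,0,0]]' 80
```

```text
time: 4.8
ee_pos: [0.5283, 0.2013, 0.1632]
tcp_rot: [-90.1, -0.0, 107.2]
wrist_force: [-1.1, 2.1, 8.3]
opening: 0.0087
```

```bash
python3 -m jog '[[1,0,0,0,0,0,-1],[1,0,0,0,0,0,-2],[1,0,0,0,0,0,-3],[1,0,0,0,0,0,-4],[1,0,0,0,0,0,-4]]'; python3 -c "
from workcell import bot;o=bot.get_obs();print(o['torque'])"
```

```text
time: 5.3
ee_pos: [0.5285, 0.2009, 0.1635]
tcp_rot: [-90.1, 0.0, 87.0]
wrist_force: [-0.3, 0.3, 7.8]
opening: 0.0087
[-0.00826496  0.08450318  0.01934922]
```

Almost no torque, so the cap is turning freely with the push held. Continuing to about 90°.

```bash
python3 -m jog '[[1,0,0,0,0,0,-1.4],[1,0,0,0,0,0,-2.8],[1,0,0,0,0,0,-4.2],[1,0,0,0,0,0,-5.6],[1,0,0,0,0,0,-7]]'
python3 -m jog '[[1,0,0,0,0,0,-1.4],[1,0,0,0,0,0,-2.8],[1,0,0,0,0,0,-4.2],[1,0,0,0,0,0,-5.6],[1,0,0,0,0,0,-7]]'
python3 -m jog '[[1,0,0,0,0,0,0],[1,0,0,0,0,0,0]]'
python3 - <<'E'
from h import *
o=bot.get_obs();print(o['torque'])
ims=[]
for c,(r0,c0) in(("scene",(205,330)),("top",(185,170))):
    p,d=bot.camera(c); ims.append(cv2.resize(p[r0-55:r0+55,c0-55:c0+55],(396,396),interpolation=cv2.INTER_CUBIC))
cv2.imwrite("pics/d.png",np.hstack(ims)[:,:,::-1])
E
```

```text
time: 5.8
ee_pos: [0.5284, 0.2009, 0.1634]
tcp_rot: [-90.1, -0.0, 51.9]
wrist_force: [-1.5, -0.6, 7.5]
opening: 0.0086
time: 6.3
ee_pos: [0.5284, 0.2009, 0.1635]
tcp_rot: [-90.0, -0.1, 16.9]
wrist_force: [-0.4, 1.1, 7.3]
opening: 0.0089
time: 6.5
ee_pos: [0.5284, 0.2009, 0.1635]
tcp_rot: [-90.0, -0.1, 17.2]
wrist_force: [-0.8, -0.5, 7.8]
opening: 0.0084
[ 0.00971777  0.09022907 -0.05449275]
```

View pics/d.png

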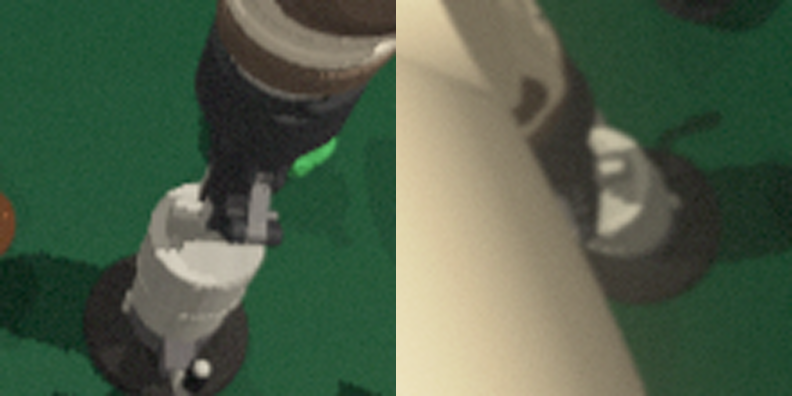

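The bar has turned with the jaws (bar end at (260,205) on the left, across the lever direction). Next: ease up to the ledge, open, and lift clear.

```bash
python3 -m jog '[[1,0,0,0.08,0,0,0],[1,0,0,0.16,0,0,0],[1,0,0,0.16,0,0,0]]'
python3 -m jog '[[0,0,0,0,0,0,0],[0,0,0,0,0,0,0],[0,0,0,0,0,0,0],[0,0,0,0,0,0,0],[0,0,0,0,0,0,0]]'
python3 -m jog '[[0,0,0,0,0,0,0],[0,0,0,0.5,0,0,0],[0,0,0,1.5,0,0,0],[0,0,0,3,0,0,0],[0,0,0,4.5,0,0,0]]'
python3 -m jog '[[0,-0.9,-1.8,0,0,0,0],[0,-1.8,-3.6,0,0,0,0],[0,-2.7,-5.4,0,0,0,0],[0,-3.2,-7.2,0,0,0,0],[0,-3.2,-7.2,0,0,0,0]]'
python3 - <<'E'
from h import *
ims=[]
for c,(r0,c0) in(("scene",(225,325)),("top",(185,170))):
    p,d=bot.camera(c); W=cloud(c,d); ims.append(cv2.resize(p[r0-45:r0+45,c0-45:c0+45],(396,396),interpolation=cv2.INTER_CUBIC))
    near=np.hypot(W[...,0]-.528,W[...,1]-.201)<.05
    b=W[near&(W[...,2]>.177)&(W[...,2]<.205)]
    r=cv2.minAreaRect((b[:,:2]*1000).astype(np.float32)); e,v=np.linalg.eigh(np.cov(b[:,:2].T))
    print(c,len(b),r,np.percentile(b[:,2],[50,90]).round(4),np.degrees(np.arctan2(v[1,1],v[0,1])).round(1))
    t=W[(np.hypot(W[...,0]-.517,W[...,1]+.14)<.09)&(W[...,2]>.09)&(W[...,2]<.14)]; print(" tin",t.mean(0).round(3))
cv2.imwrite("pics/e.png",np.hstack(ims)[:,:,::-1])
E
```

```text
time: 6.9
ee_pos: [0.5283, 0.2009, 0.1668]
tcp_rot: [-90.0, -0.0, 17.2]
wrist_force: [0.2, 0.8, 3.5]
opening: 0.0087
time: 7.4
ee_pos: [0.5281, 0.201, 0.1669]
tcp_rot: [-90.0, 0.0, 17.2]
wrist_force: [-1.2, 0.7, 0.7]
opening: 0.0798
time: 7.9
ee_pos: [0.5278, 0.2009, 0.2815]
tcp_rot: [-90.0, -0.0, 17.2]
wrist_force: [0.5, 0.2, 0.2]
opening: 0.0856
time: 8.4
ee_pos: [0.4467, 0.0172, 0.2816]
tcp_rot: [-90.1, -0.1, 16.9]
wrist_force: [0.6, 1.1, 0.9]
opening: 0.0856
scene 188 ((529.968017578125, 200.02296447753906), (15.308023452758789, 48.6683349609375), 18.813947677612305) [0.1873 0.1892] 106.4
 tin [ 0.505 -0.149  0.11 ]
  avg = a.mean(axis, **keepdims_kw)
  ret = um.true_divide(
<stdin>:7: RuntimeWarning: Degrees of freedom <= 0 for slice
  c *= np.true_divide(1, fact)
  c *= np.true_divide(1, fact)
Traceback (most recent call last):
IndexError: index -1 is out of bounds for axis 0 with size 0
```

The scene view has the bar top about 9 mm lower than at the start, so its centre is at z≈0.174, which is the ledge height. It reads 106–109°, about 90° from the lever, and the tin is where it was. The arm blocks only the top view. Handing in.

```bash
python3 -c "
from workcell import bot
print(bot.job_done(), bot.get_obs()['time'])"
```

```text
the job is handed in; nothing more can be done
the job is handed in; nothing more can be done
```

The cap is locked down in the press and the job is handed in, at about 8.5 s on the robot's clock. I gripped the steel cap's bar, pushed it down about 12.5 mm (about 8 N at the wrist), turned it 90° clockwise, eased it up, opened the gripper and backed away.

**Last checks:**
- **Cap height:** after letting go, the scene camera put the bar top at 0.187–0.189 m, down from 0.196. That puts the bar's centre at about 0.174 m, the expected ledge height.
- **Position and turn:** the bar is within about 2 mm of the barrel's axis, and its turn from the lever reads about 88–91°.
- **Tin:** its measured position did not change.
- **Robot:** the gripper is open and clear, with almost no force on the wrist.

**What failed or disagreed:**
- **Top camera:** the arm was in front of it at the end, so that check failed and its picture was not saved. The final result rests on the scene camera alone.
- **Gripper opening:** it read 9–11 mm on the 14 mm bar, but the hold was steady and the bar turned with the jaws.

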